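# Show the broken gear teeth to the inspection recorder

## Task

Press the red button to start the inspection recording, then point at the damage on the gear with broken-off teeth (dabbed with orange paint): hold the fingertips two or three centimetres above the middle of the gap in its teeth for three seconds, then press the red button again to stop the recording and draw clear. Do not touch or shift any of the gears or other loose parts, do not lower the fingers over the sound gears, and do not press the green button.

Things in the scene. Friction and masses are not known exactly. Their poses are not given: they have to be found in the camera images.
- gap (a point): the place to point at: middle of the gap where three neighbouring teeth are broken off (low dark stubs remain), beside an orange paint dab on the gear's face, on the gear's top-face level, 22 mm above the bench, 41 mm from the gear's axis in its own +x direction
- broken_gear: loose steel spur gear lying flat, the only one with teeth missing and with an orange paint dab (20 x 11 mm) on its top face beside the gap: 95 mm over the teeth, 22 mm thick, 30 mm bore, pitch for 16 teeth; origin at the centre of its underside, z up, its +x axis points through the middle of the gap (which spans about 55 mm of rim)
- red (a joint): travel of the red button in m: 0 released, about 0.006 fully down (5 N); it counts as pressed beyond 0.004 and springs back when let go
- red_top (a point): centre of the top of the red push button, 62 mm above the bench when released, a 34 mm disc that moves straight down; it stands on a fixed yellow box 80 x 80 x 40 mm
- green (a joint): travel of the green button in m, same kind as the red one: must stay unpressed
- green_top (a point): centre of the top of the green push button, 62 mm above the bench, a 34 mm disc on a fixed grey box 80 x 80 x 40 mm
- gear_b: loose sound steel gear with all 16 teeth and no paint, otherwise like the broken one (95 mm across, 22 mm thick); origin at the centre of its underside
- gear_c: another sound steel gear, same as gear_b; origin at the centre of its underside
- synchro_ring: loose brass ring, 70 mm across, 11 mm high; origin at the centre of its underside
- bearing: loose steel ball bearing, 72 mm across, 19 mm high; origin at the centre of its underside
- grease_jar: white jar with blue cap, 64 mm across, 85 mm high, standing; origin at the centre of its underside
- shaft: stepped steel gearbox shaft standing on end, 68 mm across its foot, 155 mm high; origin at the centre of its underside
- wrench: steel wrench lying on the bench at the far side; origin on its underside near mid-length
Mind the look-alikes: they are no part of the job. Leave any blue look-alike of the broken_gear alone. What is shaped like the part that bears green but turquoise is not meant.

How it is judged (in metres and radians):
On the way, in this order (a step that is already met when the one before it is completed fails the run):
1. the red button is pressed (value of joint red above 0.004 m), for 0.04 s.
2. the fingertips point from just above at the middle of the gap (grasp point within 22 mm sideways, 15 to 75 mm above the gear's top face) for 2.5 s (horizontal distance between the grasp point and gap below 0.022 m and z of the grasp point in the frame of gap between 0.015 and 0.075 m and value of joint red below 0.0015 m), for 2.5 s.
3. the red button is pressed again (value of joint red above 0.004 m), for 0.04 s.
At the end, for the whole second after the job is handed in: both buttons are up again (within 1.5 mm) and every gear and loose part lies within 6 mm of where it began (value of joint each of red, green below 0.0015 m and linear speed of broken_gear below 0.02 m/s and distance of each of broken_gear, gear_b, gear_c, synchro_ring, bearing, grease_jar, shaft, wrench from where it was at the start of the episode below 0.006 m); the robot touches nothing.
It fails at once if a gear or another loose part is touched (over 0.5 N) (contact force between any of the fingers, the arm and broken_gear above 0.5 N or contact force between any of the fingers, the arm and gear_b above 0.5 N or contact force between any of the fingers, the arm and gear_c above 0.5 N or contact force between any of the fingers, the arm and synchro_ring above 0.5 N or contact force between any of the fingers, the arm and bearing above 0.5 N or contact force between any of the fingers, the arm and grease_jar above 0.5 N or contact force between any of the fingers, the arm and shaft above 0.5 N or contact force between any of the fingers, the arm and wrench above 0.5 N).
It fails at once if a gear or another loose part is shifted or lifted by more than 6 mm (distance of any of broken_gear, gear_b, gear_c, synchro_ring, bearing, grease_jar, shaft, wrench from where it was at the start of the episode above 0.006 m).
It fails at once if the green button is pressed (over 2 mm) (value of joint green above 0.002 m).
It fails at once if the fingers are lowered over a sound gear (grasp point within 25 mm of its centre sideways and under 85 mm above the bench) ((horizontal distance between the grasp point and gear_b below 0.025 m and height (world z) of the grasp point below 0.085 m) or (horizontal distance between the grasp point and gear_c below 0.025 m and height (world z) of the grasp point below 0.085 m)).
It also fails if it takes over 54 s, if anything falls off the work surface, if the arm or the gripper's body presses on something with over 40 N, if the wrist force passes 120 N, or if a joint passes its speed limit or range.

## Robot

A 7-joint arm with a two-finger parallel gripper is mounted at the origin on the work surface. World frame = base frame: x ahead of the robot, y to its left, z up, the work surface at z = 0. Lengths are in mm, angles in rad, forces in N, time in s.
With the tool pointing down it reaches from about 400 to 875 mm from the base axis. Payload 4.4 kg.
Tool frame: the origin (TCP) lies at the very end of the fingers, on their centre line; the grasp point (between the pads) lies 19 mm behind it (r.grasp_offset is the x of the grasp point in the tool frame, in mm); x points along the fingers, z is the direction in which the jaws open and shut, and the axes are right-handed (so a half turn about x gives the same grasp; the last joint's range is limited). The gripper opens to 85 mm and grips with 20 to 120 N. Pads are 22 mm wide; open, the fingers measure 114 mm over their backs; the gripper's body (76 mm by 85 mm) begins 54 mm behind the grasp point. The pads swing forward as they close: fully open they stand 13 mm farther back than shut.
Start: joints at [-1.334, 0.628, 0.038, 1.517, -0.027, 0.996, -0.02], TCP at [193.802, 620.45, 231.313] pointing down, gripper open.
Joint ranges: [-3.06, 3.06], [-0.37, 2.12], [-1.25, 1.32], [0.18, 2.47], [-1.1, 4.24], [0.23, 1.98], [-2.94, 2.94]. Speed limits (rad/s): [2.57, 2.57, 3.14, 3.14, 3.14, 3.14, 3.14].

## Interface

Orientations are given as a rotation vector (axis times angle).
In Python, from bench import r gives the robot as it stands.
- The arm moves only by the shell command python3 -m jog 'ROWS'. ROWS is JSON, a list of rows, each a list of 3 entries, a list of its own where there are three numbers: the shift along the tool's x, y, z in mm, then the turn about the tool's x in rad, then the closure, from -1 (fully open) to 1 (shut), so that 0 is half open. A call has 1 to 8 rows; each row shifts and turns the pose as measured when the row begins, along the tool's axes as they then stand; what a row does not reach is not made up. A row lasts 1/10 s, in which the tool goes at most 50 mm and 8.59 degrees, less where a joint would pass 70% of its speed; a pose out of reach is approached as far as the arm can. A call with a gripper value outside its range is refused whole. The fingers move at their own pace and stop on an object; the grip force is fixed at half the most. Time passes only in rows, so rows that do not move let the fingers close. It gives the time, the measured TCP pose, the force and the opening at its end, in the units of the state.
- r.observe(): the state, without advancing time (a new reading comes with each control period).
- r.grab_frame(name): name is "scene" or "top" or "wrist"; returns (picture, depth): 400x640x3 uint8, red, green, blue; 400x640 float32, mm along the optical axis (not along the pixel's ray), 0 where there is no reading.
- r.camera_params(name): a dict with "mtx" (3x3 intrinsics, pixels), "dist_coeffs" ([k1, k2, p1, p2, k3] as OpenCV has them; the pictures are not rectified), "R" (3x3) and "t" (3): a world point X has camera coordinates R X + t. Camera axes: x right, y down, z forward; pixel columns grow to the right and rows downward; lengths in mm; the calibration is good to about 2 mm. A picture is of the moment at which its call begins: read the wrist's pose just before it. camera_params takes no time and is no camera call; for the wrist camera it gives the pose at the moment of the call.
- r.hand_in(): hands the job in, once; it reports no verdict.
Trained networks look in the newest picture that a camera, given by its name, has taken for a name from the list of things; names that differ only in an ending like _2 or _b are one class to them, and where a whole thing is asked for, a point or a joint stands for the part that bears it (a point fixed in the world has none). Each returns a list of dicts, best first, with "score" (0 to 1); they miss things now and then, are a little off and sometimes report something else, mostly with a low value. They report only what shows in the picture. A call takes as long as a camera call. They do not tell look-alikes from the thing itself.
- r.boxes_of(camera, query): "rect" ([left, top, right, bottom] in pixels, round what is visible of it).
The state is a dict: "time": time; "joint_positions": joint angles; "dq": joint speeds; "joint_efforts": joint torques, N m; "ee_pos": TCP position; "eef_rot": TCP orientation; "ft_force": force on the tool from outside, world axes, zero at the start; "torque": the same for the moment, N m; "width": finger opening in mm.
Only numpy, scipy, OpenCV 4.12 (cv2) and the standard library are available. Lean on these libraries where they do the work, as an engineer would, in place of code of your own. Each camera call takes 0.05 s, during which the arm holds its last target. There are 200 camera calls.

## Working session

There is one attempt and no reset: what is moved stays moved. The work goes in short steps, Python scripts to look and compute and a shell command to move; the robot and the scene stay as the last step left them, time stands still between calls to the robot, and variables do not carry over. Pictures are saved under pics/ and viewed, about 8 in all and at most 12, crops included, and the job is handed in when it is done.

```bash
mkdir -p pics; ls; python3 - <<'E'
from bench import r
import cv2,numpy as np
s=r.observe();print({k:np.round(v,3) for k,v in s.items()}, r.grasp_offset)
for c in ["top","scene"]:
    im,d=r.grab_frame(c);cv2.imwrite(f"pics/{c}0.png",im[:,:,::-1]);np.save(f"pics/{c}0.npy",d)
    p=r.camera_params(c);print(c,np.round(p["mtx"],1).tolist(),np.round(p["dist_coeffs"],3),np.round(-p["R"].T@p["t"]),np.round(p["R"],2).tolist())
    for q in ["broken_gear","red","green","shaft","grease_jar"]:
        print(q,[(np.round(b["rect"]).tolist(),round(b["score"],2)) for b in r.boxes_of(c,q)])
E
```

```text
pics
{'time': np.float64(0.0), 'joint_positions': array([-1.334,  0.629,  0.038,  1.518, -0.027,  0.996, -0.02 ]), 'dq': array([ 0.001,  0.   ,  0.   ,  0.   ,  0.001, -0.   , -0.001]), 'joint_efforts': array([-1.0000e-03, -5.6341e+01,  1.2270e+00, -1.9344e+01,  1.1000e-02,
        1.1000e-02, -0.0000e+00]), 'ee_pos': array([193.592, 619.856, 230.383]), 'eef_rot': array([-0.984,  1.339,  0.983]), 'ft_force': array([-0.476,  0.106,  0.384]), 'torque': array([ 0.029, -0.013,  0.015]), 'width': np.float64(85.504)} -18.700000000000003
top [[457.4, 0.0, 320.0], [0.0, 457.4, 211.7], [0.0, 0.0, 1.0]] [-0.024  0.     0.     0.     0.   ] [ 433.   45. 1207.] [[-0.01, -1.0, 0.01], [-0.99, 0.01, -0.11], [0.11, -0.02, -0.99]]
broken_gear [([203.0, 281.0, 239.0, 313.0], 0.94), ([197.0, 212.0, 237.0, 250.0], 0.68)]
red [([365.0, 216.0, 379.0, 234.0], 0.53)]
green [([455.0, 201.0, 464.0, 214.0], 0.56), ([282.0, 224.0, 312.0, 256.0], 0.54), ([439.0, 267.0, 450.0, 275.0], 0.51), ([360.0, 156.0, 387.0, 180.0], 0.31)]
shaft [([158.0, 142.0, 192.0, 174.0], 0.66)]
grease_jar [([434.0, 133.0, 465.0, 163.0], 0.83)]
scene [[401.6, 0.0, 307.6], [0.0, 401.6, 199.6], [0.0, 0.0, 1.0]] [0.003 0.    0.    0.    0.   ] [1031. -687.  731.] [[0.83, 0.56, 0.02], [0.36, -0.5, -0.79], [-0.43, 0.66, -0.61]]
broken_gear [([326.0, 154.0, 356.0, 175.0], 0.78), ([280.0, 146.0, 305.0, 163.0], 0.68)]
red [([261.0, 217.0, 270.0, 229.0], 0.43)]
green [([169.0, 241.0, 183.0, 253.0], 0.65), ([208.0, 280.0, 223.0, 293.0], 0.51)]
shaft [([394.0, 131.0, 417.0, 179.0], 0.89)]
grease_jar [([266.0, 296.0, 292.0, 345.0], 0.89)]
```

```bash
python3 - <<'E'
import cv2
im=cv2.imread("pics/top0.png");c=im[110:350,130:490]
cv2.imwrite("pics/v1.png",cv2.resize(c,None,fx=2.2,fy=2.2,interpolation=cv2.INTER_CUBIC))
E
```

```text
(no output)
```

View pics/v1.png

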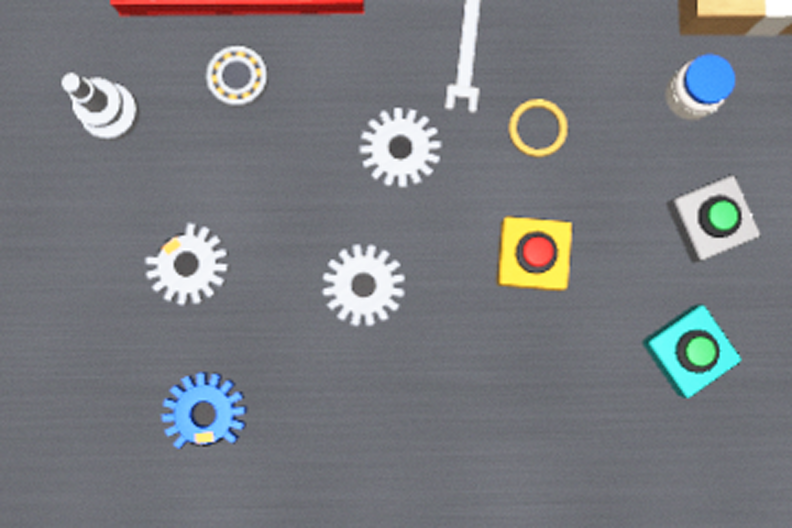

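View pics/scene0.png

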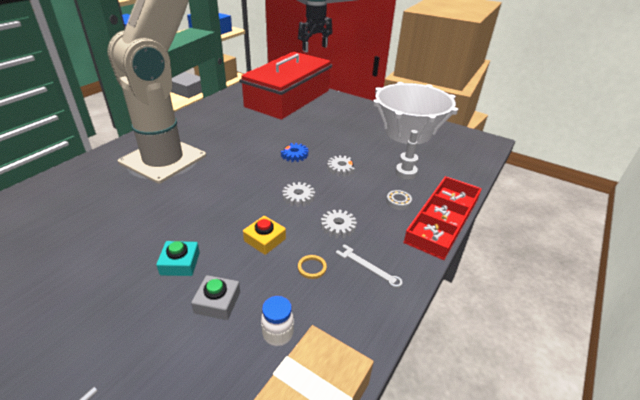

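The top crop (crop pixels) shows:
- **Steel gear (187,264):** it has missing teeth at its upper left and an orange dab at (172,243).
- **Blue look-alike (204,413):** not meant.
- **Sound gears:** (400,147) and (363,285).
- **Red button:** (537,252) on the yellow box.
- **Green buttons:** (722,216) on grey and (700,351) on turquoise.

The steel gear with the dab fits the description. Next I'll measure it and confirm in an enlarged crop.

```bash
cat > h.py <<'E'
import cv2,numpy as np
def ray(p,uv,z):
    n=cv2.undistortPoints(np.array([[uv]],float),p["mtx"],p["dist_coeffs"])[0,0]
    d=p["R"].T@[*n,1];c=-p["R"].T@p["t"];return c+d*(z-c[2])/d[2]
def pix(p,X):
    return cv2.projectPoints(np.array([X],float),cv2.Rodrigues(p["R"])[0],p["t"],p["mtx"],p["dist_coeffs"])[0][0,0]
def cen(m,box):
    l,t,r_,b=box;k=np.zeros_like(m);k[t:b,l:r_]=m[t:b,l:r_]
    v,u=np.nonzero(k);return (u.mean(),v.mean()),len(u)
E
python3 - <<'E'
from bench import r
from h import *
from scipy.spatial.transform import Rotation as R
p=r.camera_params("top");im=cv2.imread("pics/top0.png");h=cv2.cvtColor(im,cv2.COLOR_BGR2HSV);H,S,V=cv2.split(h)
def w(x,y):return [int(130+x/2.2),int(110+y/2.2)]
B=lambda x,y,k:(*w(x-k,y-k),*w(x+k,y+k))
red=cen(((H<8)|(H>172))&(S>120),B(537,252,28));X=ray(p,red[0],62);print("red",red,X.round(1))
out={}
for n,(x,y) in dict(broken=(187,264),b=(400,147),c=(363,285)).items():
    u=cen(V<95,B(x,y,16)); g=cen((V>200),B(x,y,48)); print(n,"bore",u,ray(p,u[0],15).round(1),"face",ray(p,g[0],22).round(1))
    l,t,rr,bb=B(x,y,48)
    if n=="broken":
        dab=cen((S>60)&(H>8)&(H<30),B(x-10,y-15,25));D=ray(p,dab[0],22);C=ray(p,u[0],16);print("dab",dab,D.round(1))
        d=(D-C)[:2];print("dabdist",np.hypot(*d));d/=np.hypot(*d);G=np.array([*(C[:2]+41*d),22]);print("gap",G.round(1))
for n,(x,y,z) in dict(shaft=(108,115,0),jar=(700,95,40),green=(722,216,62),tq=(700,351,62),ring=(538,127,11),bear=(237,75,19),box=(240,5,60)).items(): print(n,ray(p,np.array([130+x/2.2,110+y/2.2]),z).round())
c=cv2.resize(im[195:265,180:250],None,fx=8,fy=8,interpolation=cv2.INTER_CUBIC)
for P,col in((G,(0,0,255)),(C,(0,255,0))):
    q=(pix(p,P)-[180,195]+.5)*8;cv2.drawMarker(c,tuple(int(v) for v in q),col,0,20,2)
cv2.imwrite("pics/v2.png",c)
T=R.from_rotvec(r.observe()["eef_rot"]).as_matrix();print(T.round(3))
print({n:np.round(r.camera_params("wrist")[n],2).tolist() for n in("R","t")})
E
```

```text
red ((np.float64(374.25657894736844), np.float64(223.8815789473684)), 152) [ 525.2 -109.9   62. ]
broken bore ((np.float64(214.2405063291139), np.float64(229.62025316455697)), 79) [518.1 301.5  15. ] face [515.4 298.3  22. ]
dab ((np.float64(207.44736842105263), np.float64(221.18421052631578)), 38) [539.7 317.9  22. ]
dabdist 27.30659994449625
gap [550.6 326.3  22. ]
b bore ((np.float64(311.4931506849315), np.float64(176.68493150684932)), 73) [655.8  46.9  15. ] face [654.9  46.8  22. ]
c bore ((np.float64(294.0), np.float64(242.0)), 2) [483.8  94.   15. ] face [490.9  91.7  22. ]
shaft [701. 402.   0.]
jar [ 711. -312.   40.]
green [ 563. -324.   62.]
tq [ 409. -293.   62.]
ring [ 679. -121.   11.]
bear [744. 242.  19.]
box [818. 232.  60.]
[[-0.    -0.955  0.298]
 [ 0.     0.298  0.955]
 [-1.     0.     0.   ]]
{'R': [[0.3, 0.95, 0.0], [0.92, -0.29, 0.26], [0.25, -0.08, -0.97]], 't': [-649.79, -33.54, 377.2]}
```

View pics/v2.png

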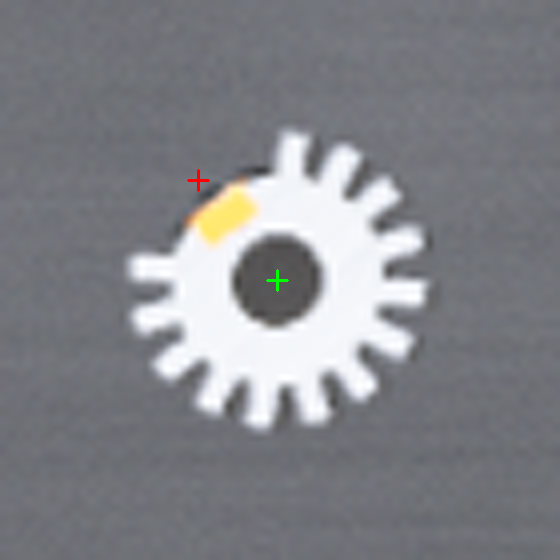

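The crop confirms it: this is the steel gear with the gap and the orange dab, and the red cross sits in the middle of the gap, at world (551, 326, 22). The red button's top is at (525, -110, 62). I'll close the fingers and travel to the red button at the present height of 230 mm.

```bash
python3 -m jog '[[[0,-33,-37],0,1],[[0,-33,-37],0,1],[[0,-33,-37],0,1],[[0,-33,-37],0,1],[[0,-33,-37],0,1],[[0,-33,-37],0,1],[[0,-33,-37],0,1],[[0,-33,-37],0,1]]'
```

```text
time: 1.4
ee_pos: [357.4, 261.9, 229.2]
eef_rot: [-0.988, 1.325, 0.999]
ft_force: [0.8, 0.7, 0.5]
width: 0.1
```

```bash
python3 -m jog '[[[0,-33,-37],0,1],[[0,-33,-37],0,1],[[0,-33,-37],0,1],[[0,-33,-37],0,1],[[0,-33,-37],0,1],[[0,-33,-37],0,1],[[0,-33,-37],0,1],[[0,-33,-37],0,1]]'
cat > go.py <<'E'
import sys
from bench import r
import numpy as np
from scipy.spatial.transform import Rotation as R
s=r.observe();t=np.array([float(a) for a in sys.argv[1:4]])
print("tool shift",(R.from_rotvec(s["eef_rot"]).as_matrix().T@(t-s["ee_pos"])).round(1),"pos",s["ee_pos"].round(1),"q",s["joint_positions"].round(2),"f",s["ft_force"].round(1))
E
python3 go.py 525 -110 110
```

```text
time: 2.2
ee_pos: [527.8, -100.3, 229.2]
eef_rot: [-0.99, 1.315, 0.997]
ft_force: [1.4, 1.2, 0.2]
width: -0.1
tool shift [119.    0.7 -11.9] pos [ 527.8 -100.3  229.2] q [ 0.07  0.47  0.11  1.84 -0.09  0.83  1.51] f [1.4 1.2 0.2]
```

```bash
python3 -m jog '[[[30,0,-6],0,1],[[40,0,-3],0,1],[[40,0,0],0,1],[[0,0,0],0,1]]'; python3 go.py 525 -110 68; python3 - <<'E'
from bench import r
from h import *
p=r.camera_params("wrist");im,d=r.grab_frame("wrist");im=im[:,:,::-1].copy()
for X in([525.2,-109.9,62],r.observe()["ee_pos"]): 
    q=pix(p,X);print(q);cv2.drawMarker(im,tuple(int(v) for v in q),(255,0,255),0,20,1)
cv2.imwrite("pics/w1.png",im)
H,S,V=cv2.split(cv2.cvtColor(im,cv2.COLOR_BGR2HSV));m=(((H<8)|(H>172))&(S>120)).astype(np.uint8)
n,l,st,c=cv2.connectedComponentsWithStats(m)
for i in range(1,n):
    if st[i,4]>300:print(st[i],ray(p,c[i],62).round(1))
E
```

```text
time: 2.6
ee_pos: [532.5, -120.6, 118.2]
eef_rot: [-0.988, 1.316, 0.974]
ft_force: [-1.3, 0.2, 0.3]
width: -0.3
tool shift [50.1 11.2  7.3] pos [ 532.5 -120.6  118.2] q [ 0.12  0.63  0.09  1.93 -0.12  0.56  1.56] f [-1.3  0.2  0.3]
[327.871589   200.94795063]
[317.01078501 257.98351168]
[ 301  172   53   54 2110] [ 522.8 -110.    62. ]
[ 584  353   56   47 1991] [764.5  90.1  62. ]
```

View pics/w1.png

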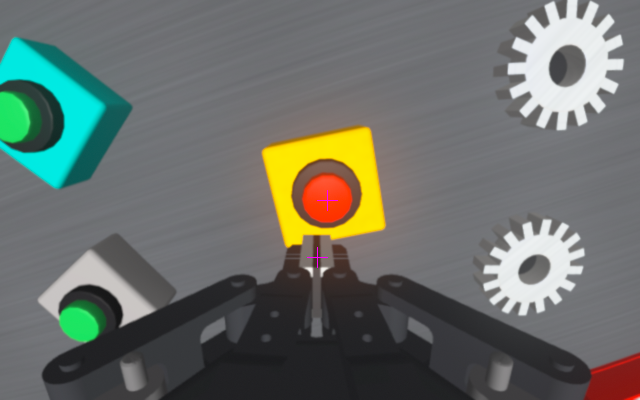

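The wrist view shows the red button at (327,199), matching the projected (327,201), so the centre is about (524, -110). The fingertips sit about 10 mm off to the side. I'll correct that and go down.

```bash
python3 -m jog '[[[10,10,7],0,1],[[20,0,0],0,1],[[10,0,0],0,1],[[0,0,0],0,1]]'; python3 go.py 524 -110 56
```

```text
time: 3.05
ee_pos: [534.1, -111.3, 87.8]
eef_rot: [-0.998, 1.303, 0.963]
ft_force: [-0.1, -0.2, -0.3]
width: -0.0
tool shift [31.3 11.2 -2.1] pos [ 534.1 -111.3   87.8] q [ 0.11  0.68  0.08  1.97 -0.13  0.46  1.55] f [-0.1 -0.2 -0.3]
```

```bash
python3 -m jog '[[[0,11,-2],0,1],[[0,2,0],0,1],[[15,0,0],0,1],[[0,0,0],0,1]]'; python3 go.py 524 -110 56
```

```text
time: 3.45
ee_pos: [523.0, -109.7, 76.9]
eef_rot: [-1.001, 1.297, 0.958]
ft_force: [-0.3, -0.3, -0.1]
width: 0.1
tool shift [20.9 -0.2 -0.3] pos [ 523.  -109.7   76.9] q [ 0.11  0.68  0.07  2.01 -0.13  0.4   1.56] f [-0.3 -0.3 -0.1]
```

```bash
python3 -m jog '[[[15,0,0],0,1],[[7,0,0],0,1],[[5,0,0],0,1]]'; python3 go.py 524 -110 56
```

```text
time: 3.75
ee_pos: [525.2, -110.1, 54.9]
eef_rot: [-1.002, 1.295, 0.955]
ft_force: [-14.8, 3.3, 69.7]
width: -0.1
tool shift [-1.1  1.1 -0.3] pos [ 525.2 -110.1   54.9] q [ 0.12  0.72  0.06  2.02 -0.14  0.35  1.56] f [-14.8   3.3  69.7]
```

The button bottomed out: 70 N at z = 55. I'll release it, rise and travel towards the gap.

```bash
python3 -m jog '[[[-20,0,0],0,1],[[-40,0,0],0,1],[[-40,0,0],0,1],[[0,0,0],0,1]]'; python3 go.py 551 326 150; python3 -c "
from bench import r
from scipy.spatial.transform import Rotation as R
print(R.from_rotvec(r.observe()['eef_rot']).as_matrix().round(3))"
```

```text
time: 4.15
ee_pos: [521.4, -111.0, 161.5]
eef_rot: [-1.003, 1.292, 0.951]
ft_force: [0.5, -0.2, -0.3]
width: -0.1
tool shift [ 13.3 102.3 425.8] pos [ 521.4 -111.   161.5] q [ 0.09  0.54  0.1   1.97 -0.12  0.59  1.54] f [ 0.5 -0.2 -0.3]
[[ 0.054 -0.953  0.297]
 [ 0.001  0.297  0.955]
 [-0.999 -0.051  0.017]]
```

```bash
python3 -m jog '[[[0,11,47],0,1],[[0,11,47],0,1],[[0,11,47],0,1],[[0,11,47],0,1],[[0,11,47],0,1],[[0,11,47],0,1],[[0,11,47],0,1],[[0,11,47],0,1]]'; python3 go.py 551 326 150
```

```text
time: 4.95
ee_pos: [556.2, 274.7, 165.1]
eef_rot: [-0.995, 1.297, 0.926]
ft_force: [0.8, -0.9, 0.8]
width: 0.2
tool shift [14.4 22.1 46.8] pos [556.2 274.7 165.1] q [-0.66  0.65  0.21  1.73 -0.14  0.73  0.85] f [ 0.8 -0.9  0.8]
```

```bash
python3 -m jog '[[[5,15,20],0,1],[[5,5,10],0,1],[[0,0,0],0,1],[[0,0,0],0,1]]'; python3 go.py 551 326 100; python3 - <<'E'
from bench import r
from h import *
p=r.camera_params("wrist");e=r.observe()["ee_pos"];im,d=r.grab_frame("wrist");im=im[:,:,::-1].copy()
for X,c in(([550.6,326.3,22],(255,0,255)),([518,301.5,22],(0,200,0)),(e,(0,0,255))): 
    q=pix(p,X);print(q);cv2.drawMarker(im,tuple(int(v) for v in q),c,0,20,2)
cv2.imwrite("pics/w2.png",im)
E
```

```text
time: 5.35
ee_pos: [545.1, 319.4, 152.5]
eef_rot: [-1.001, 1.291, 0.937]
ft_force: [0.5, -0.6, 0.2]
width: -0.4
tool shift [52.8 -0.4  7.3] pos [545.1 319.4 152.5] q [-0.72  0.68  0.21  1.71 -0.14  0.72  0.8 ] f [ 0.5 -0.6  0.2]
[323.33709381 186.24634285]
[285.20022677 160.70131217]
[316.95038268 252.14153733]
```

View pics/w2.png

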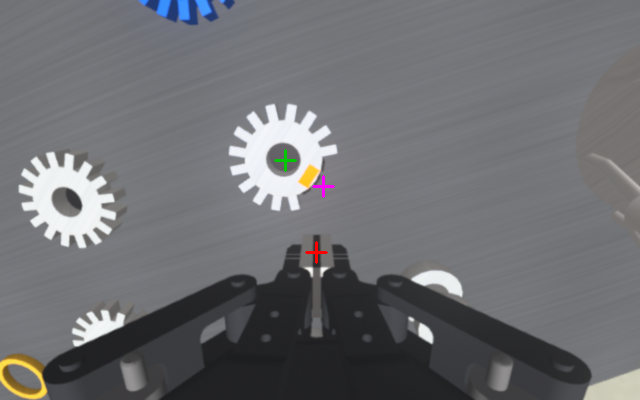

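The wrist view agrees: the magenta mark at (323,186) lies in the gap beside the dab at (309,177), on the steel gear. I'll go down to about z = 50.

```bash
python3 -m jog '[[[25,0,7],0,1],[[30,0,0],0,1],[[25,0,0],0,1],[[0,0,0],0,1],[[0,0,0],0,1]]'; python3 go.py 551 326 50
```

```text
time: 5.9
ee_pos: [559.2, 313.7, 74.6]
eef_rot: [-0.992, 1.294, 0.919]
ft_force: [0.2, -0.0, 0.9]
width: -0.4
tool shift [24.  13.4  8.6] pos [559.2 313.7  74.6] q [-0.69  0.79  0.18  1.73 -0.16  0.58  0.81] f [ 0.2 -0.   0.9]
```

```bash
python3 -m jog '[[[0,12,8],0,1],[[12,2,2],0,1],[[12,0,0],0,1],[[0,0,0],0,1]]'; python3 go.py 551 326 50
```

```text
time: 6.3
ee_pos: [552.4, 328.9, 52.6]
eef_rot: [-0.99, 1.288, 0.917]
ft_force: [-0.1, -0.8, 0.2]
width: 0.1
tool shift [ 2.5  0.6 -3.2] pos [552.4 328.9  52.6] q [-0.71  0.83  0.18  1.74 -0.17  0.53  0.79] f [-0.1 -0.8  0.2]
```

```bash
python3 -m jog '[[[2,0,-3],0,1],[[0,0,0],0,1],[[0,0,0],0,1],[[0,0,0],0,1],[[0,0,0],0,1],[[0,0,0],0,1],[[0,0,0],0,1],[[0,0,0],0,1]]'; python3 go.py 551 326 50;python3 - <<'E'
from bench import r
from h import *
im,d=r.grab_frame("wrist");cv2.imwrite("pics/w3.png",im[:,:,::-1])
E
```

```text
time: 7.1
ee_pos: [552.3, 325.6, 51.0]
eef_rot: [-0.991, 1.287, 0.916]
ft_force: [-0.2, -0.5, 0.3]
width: 0.1
tool shift [ 0.9  1.4 -0.1] pos [552.3 325.6  51. ] q [-0.71  0.83  0.18  1.74 -0.17  0.53  0.8 ] f [-0.2 -0.5  0.3]
```

View pics/w3.png

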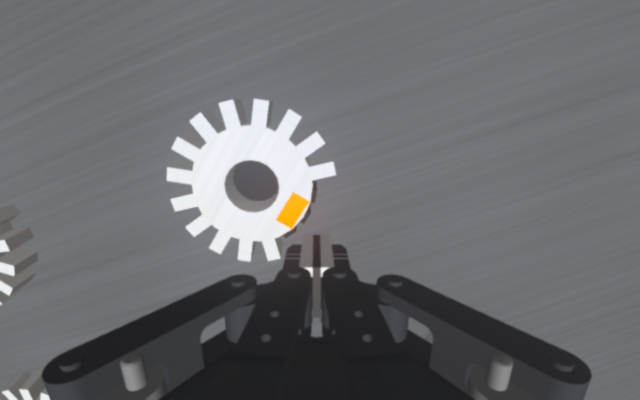

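The fingertips are over the gap beside the dab, with nothing touched. I'll hold here.

```bash
python3 -m jog '[[[0,0,0],0,1],[[0,0,0],0,1],[[0,0,0],0,1],[[0,0,0],0,1],[[0,0,0],0,1],[[0,0,0],0,1],[[0,0,0],0,1],[[0,0,0],0,1]]'; python3 -m jog '[[[0,0,0],0,1],[[0,0,0],0,1],[[0,0,0],0,1],[[0,0,0],0,1],[[0,0,0],0,1],[[0,0,0],0,1],[[0,0,0],0,1],[[0,0,0],0,1]]'; python3 go.py 551 326 50
```

```text
time: 7.95
ee_pos: [552.3, 325.7, 50.9]
eef_rot: [-0.991, 1.287, 0.916]
ft_force: [0.1, 0.5, 0.5]
width: -0.0
time: 8.75
ee_pos: [552.3, 325.7, 50.9]
eef_rot: [-0.991, 1.287, 0.916]
ft_force: [-0.6, -0.2, -0.7]
width: -0.1
tool shift [ 0.8  1.4 -0.1] pos [552.3 325.7  50.9] q [-0.71  0.83  0.18  1.74 -0.17  0.53  0.8 ] f [-0.6 -0.2 -0.7]
```

```bash
python3 -m jog '[[[0,0,0],0,1],[[0,0,0],0,1],[[0,0,0],0,1],[[0,0,0],0,1],[[0,0,0],0,1],[[0,0,0],0,1],[[0,0,0],0,1],[[0,0,0],0,1]]'; python3 -m jog '[[[0,0,0],0,1],[[0,0,0],0,1],[[0,0,0],0,1],[[0,0,0],0,1],[[0,0,0],0,1],[[0,0,0],0,1],[[0,0,0],0,1],[[0,0,0],0,1]]'; python3 go.py 551 326 50
```

```text
time: 9.55
ee_pos: [552.3, 325.7, 50.9]
eef_rot: [-0.991, 1.287, 0.916]
ft_force: [0.0, 0.6, -0.6]
width: -0.1
time: 10.35
ee_pos: [552.3, 325.7, 51.0]
eef_rot: [-0.991, 1.287, 0.916]
ft_force: [0.5, 0.1, -0.1]
width: 0.1
tool shift [ 0.9  1.4 -0.2] pos [552.3 325.7  51. ] q [-0.71  0.83  0.18  1.74 -0.17  0.53  0.8 ] f [ 0.5  0.1 -0.1]
```

Held for 4 s. Now rise and go back to the red button.

```bash
python3 -m jog '[[[-30,0,0],0,1],[[-40,0,0],0,1],[[-40,0,0],0,1],[[0,0,0],0,1]]'; python3 go.py 524 -110 150
```

```text
time: 10.75
ee_pos: [543.2, 325.3, 162.4]
eef_rot: [-0.991, 1.291, 0.916]
ft_force: [0.9, 0.5, -0.1]
width: 0.3
tool shift [  13.2 -122.6 -418.1] pos [543.2 325.3 162.4] q [-0.75  0.67  0.23  1.7  -0.14  0.74  0.77] f [ 0.9  0.5 -0.1]
```

```bash
python3 -m jog '[[[0,-14,-47],0,1],[[0,-14,-47],0,1],[[0,-14,-47],0,1],[[0,-14,-47],0,1],[[0,-14,-47],0,1],[[0,-14,-47],0,1],[[0,-14,-47],0,1],[[0,-14,-47],0,1]]'; python3 go.py 524 -110 150
```

```text
time: 11.55
ee_pos: [529.8, -64.5, 160.4]
eef_rot: [-1.001, 1.274, 0.932]
ft_force: [-0.1, 0.1, 0.2]
width: -0.3
tool shift [  9.8  -7.7 -45.3] pos [529.8 -64.5 160.4] q [ 0.    0.53  0.11  1.99 -0.13  0.55  1.46] f [-0.1  0.1  0.2]
```

```bash
python3 -m jog '[[[0,-4,-22],0,1],[[0,0,-12],0,1],[[20,0,0],0,1],[[20,0,0],0,1],[[20,0,0],0,1],[[0,0,0],0,1]]'; python3 go.py 524 -110 75
```

```text
time: 12.15
ee_pos: [525.8, -113.3, 97.7]
eef_rot: [-0.992, 1.284, 0.913]
ft_force: [-0.0, -1.0, 0.2]
width: 0.3
tool shift [22.5  4.5  2. ] pos [ 525.8 -113.3   97.7] q [ 0.12  0.64  0.08  2.02 -0.14  0.4   1.54] f [-0.  -1.   0.2]
```

```bash
python3 -m jog '[[[10,4,2],0,1],[[12,0,0],0,1],[[0,0,0],0,1],[[0,0,0],0,1]]'; python3 go.py 524 -110 56
```

```text
time: 12.55
ee_pos: [524.9, -109.6, 74.9]
eef_rot: [-0.993, 1.282, 0.912]
ft_force: [0.1, 0.4, -0.2]
width: 0.2
tool shift [18.8  2.1 -1.1] pos [ 524.9 -109.6   74.9] q [ 0.12  0.68  0.07  2.04 -0.15  0.35  1.55] f [ 0.1  0.4 -0.2]
```

```bash
python3 -m jog '[[[12,0,0],0,1],[[6,0,0],0,1],[[4,0,0],0,1]]'; python3 go.py 524 -110 56
```

```text
time: 12.85
ee_pos: [527.4, -109.9, 55.1]
eef_rot: [-0.994, 1.28, 0.911]
ft_force: [-15.0, 3.5, 66.9]
width: 0.1
tool shift [-1.2  3.1 -1.2] pos [ 527.4 -109.9   55.1] q [ 0.12  0.72  0.06  2.04 -0.16  0.3   1.55] f [-15.    3.5  66.9]
```

Pressed fully again: 67 N at z = 55. Draw clear and do a last check.

```bash
python3 -m jog '[[[-20,0,0],0,1],[[-40,0,0],0,1],[[-45,0,0],0,1],[[-45,0,0],0,1],[[0,0,0],0,1],[[0,0,0],0,1],[[0,0,0],0,1]]'; python3 - <<'E'
from bench import r
from h import *
s=r.observe();print(s["ee_pos"].round(),s["ft_force"].round(1))
im,d=r.grab_frame("top");im=im[:,:,::-1];a=cv2.imread("pics/top0.png")
# shift of each part between first and last picture
for n,(x,y) in dict(broken=(187,264),b=(400,147),c=(363,285),ring=(538,127),bearing=(237,75),jar=(700,95),shaft=(105,105),red=(537,252)).items():
    u,v=int(130+x/2.2),int(110+y/2.2);t=a[v-22:v+22,u-22:u+22];m=cv2.matchTemplate(im[v-30:v+30,u-30:u+30].copy(),t,cv2.TM_CCOEFF_NORMED);_,k,_,l=cv2.minMaxLoc(m);print(n,round(k,3),l[0]-8,l[1]-8)
cv2.imwrite("pics/v9.png",im)
E
```

```text
time: 13.55
ee_pos: [516.0, -109.6, 209.3]
eef_rot: [-0.994, 1.278, 0.909]
ft_force: [0.1, 0.2, 0.8]
width: -0.2
[ 516. -110.  209.] [0.1 0.2 0.8]
broken 0.999 0 0
b 0.999 0 0
c 0.999 0 0
ring 0.996 0 0
bearing 0.998 0 0
jar 0.998 0 0
shaft 0.999 0 0
red 0.4 -2 0
```

View pics/v9.png

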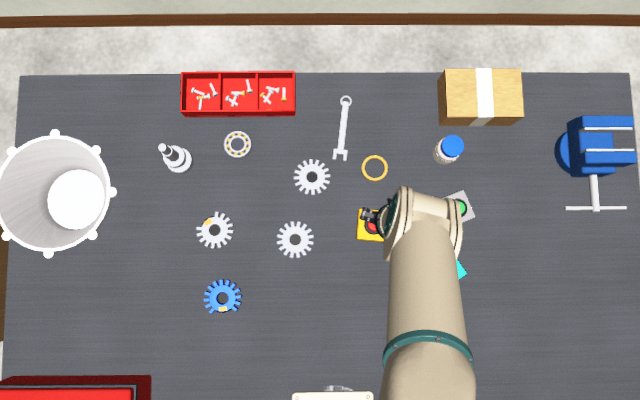

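The last picture shows every loose part where it began. The arm stands clear at z = 209, just partly hiding the buttons.

```bash
python3 -c "
from bench import r
print(r.hand_in())"
```

```text
the job is handed in; nothing more can be done
None
```

I completed the whole sequence and handed the job in at about 13.6 s of the 54 s allowed; `hand_in` gave no verdict.

- **Red button:** I pressed it at the start and again at the end. The fingers bottomed out both times, at z = 55 mm with 70 N and then 67 N. I inferred the presses from height and force; the button's travel can't be read directly.
- **Pointing:** I held the closed fingertips about 29 mm above the middle of the gap, within about 2 mm sideways by my measurement, for about 4 s. The gear was the steel one with the orange dab. I left the blue one alone.
- **Last checks:** the arm was clear at z = 209 mm with no contact force. In the final top picture the three steel gears, ring, bearing, jar and shaft showed no shift. I compared the wrench only by eye, and it looked unmoved.
- **Not confirmed by picture:** the arm partly hid the buttons in the final picture, so the image match on the red one failed (0.4). I therefore did not see it spring back up, and I never brought the fingers near the green one.
- **Small deviation:** the tool had tilted about 3° from vertical when I checked after the first press, and jog can't correct that. It moves the grasp point only about 1 mm.

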